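# Make room in the supply tray and pack the solvent can

## Task

The solvent can belongs in the wooden supply tray with the carton and the round glue tin, but those two are standing so that none of the gaps is wide enough. Slide them along inside the tray, without tipping them or lifting them out, to gather the free space into one gap, then lower the solvent can into it without dropping it, so that all three stand upright side by side, flat on the tray's floor. Leave the hammer, brush and cork block where they are.

Things in the scene. Friction and masses are not known exactly. Their poses are not given: they have to be found in the camera images.
- tray: Open plywood tray, fixed to the bench, on its left or right side, a little turned. Outside 136 (its x) x 278 (its y, the long way) x 53 mm high; walls and floor 8 mm thick, so inside 120 x 262 mm, floor 8 mm above the bench. Origin: centre of its underside, on the bench; z up.
- carton: Closed brown cardboard carton with paper strip and labels, standing in the tray: 116 (its x, across the tray) x 96 (its y, along the tray) x 80 mm high, 0.25 to 0.5 kg: too wide to grasp. Origin: centre of its underside; z up.
- tin: Closed round metal glue tin with a paper band, standing in the tray: 96 mm diameter, 80 mm high, 0.35 to 0.7 kg: too wide to grasp. Origin: centre of its underside; z up. Which end of the tray holds the tin and which the carton varies. Tray length inside less tin and carton leaves 70 mm in all, at the start split into three gaps.
- can: Tall rectangular steel solvent can, closed, standing on the bench beside the tray: 104 (its x) x 60 (its y) x 135 mm high, plus a black screw cap (28 mm diameter, top at 150 mm), 26 mm off centre towards +x. 0.45 kg. Origin: centre of its underside; z up. It fits the tray only with its 104 mm side across the tray (its y along the tray's y, either way round).
- hammer: Bystander: hammer, 240 mm long, lying on the bench beyond the work. Origin: on the bench under the tool; its x runs along the handle.
- brush: Bystander: flat glue brush, 180 mm long, lying on the bench beyond the work. Origin: on the bench under the tool; its x runs along the handle.
- cork: Bystander: cork block 70 x 110 x 30 mm lying on the bench beyond the work. Origin: centre of its underside.
Things that resemble listed ones, but are neither listed nor needed, are in the scene too. Leave any blue, green or orange look-alike of the carton alone.

How it is judged:
On the way:
1. the free space in the tray is gathered into one gap wide enough for the can (at one end or between carton and tin) ((y of each of carton, tin in the frame of tray above -0.0235 m or y of each of carton, tin in the frame of tray below 0.0235 m or horizontal distance between carton and tin above 0.1555 m)), for 0.2 s.
At the end, for the whole second after the job is handed in: Carton, tin and can all stand inside the tray, at rest: each foot within 5 mm of the tray's floor, upright within 4 degrees, and within the tray's walls (centre within 30 mm of the tray's long centre line; along the tray within 90 mm of its middle for carton and tin, 108 mm for the can) (x of carton in the frame of tray between -0.03 and 0.03 m and y of carton in the frame of tray between -0.09 and 0.09 m and z of carton in the frame of tray between 0.003 and 0.013 m and angle between each of carton, tin, can's own z axis and vertical below 0.07 rad and linear speed of each of carton, tin, can below 0.02 m/s and angular speed of each of carton, tin, can below 0.15 rad/s and x of tin in the frame of tray between -0.03 and 0.03 m and y of tin in the frame of tray between -0.09 and 0.09 m and z of tin in the frame of tray between 0.003 and 0.013 m and x of can in the frame of tray between -0.03 and 0.03 m and y of can in the frame of tray between -0.108 and 0.108 m and z of can in the frame of tray between 0.003 and 0.013 m); the robot touches nothing.
It fails at once if the carton or the tin is tipped by more than 25 degrees or lifted more than 40 mm off the tray's floor (angle between any of carton, tin's own z axis and vertical above 0.44 rad or height (world z) of any of carton, tin above 0.048 m).
It fails at once if the can is let go in the air or on top of other things, its foot more than 40 mm above the bench (dropped) (height (world z) of can above 0.04 m and contact force between can and the fingers below 0.05 N).
It fails at once if a bystander (hammer, brush, cork block) is moved by more than 30 mm (distance of any of hammer, brush, cork from where it was at the start of the episode above 0.03 m).
It also fails if it takes over 58 s, if anything falls off the work surface, if the arm or the gripper's body presses on something with over 40 N, if the wrist force passes 120 N, or if a joint passes its speed limit or range.

## Robot

A 6-joint arm with a two-finger parallel gripper is mounted at the origin on the work surface. World frame = base frame: x ahead of the robot, y to its left, z up, the work surface at z = 0. Lengths are in m, angles in rad, forces in N, time in s.
With the tool pointing down it reaches from about 0.3 to 0.75 m from the base axis. Payload 8.5 kg.
Tool frame: the origin (TCP) lies at the very end of the fingers, on their centre line; the grasp point (between the pads) lies 19 mm behind it (r.hold_point_z is the distance from the TCP to the grasp point, in m); z points along the fingers, y is the direction in which the jaws open and shut (so a half turn about z gives the same grasp; the last joint's range is limited). The gripper opens to 88 mm and grips with 3 to 60 N. Pads are 18 mm wide; open, the fingers measure 123 mm over their backs; the gripper's body (75 mm by 187 mm) begins 45 mm behind the grasp point.
Start: joints at [1.1, 0.381, 1.297, -0, 1.464, -0.215], TCP at [0.139, 0.532, 0.239] pointing down, gripper open.
Joint ranges: [-3.11, 3.11], [-0.89, 2.33], [0.22, 2.48], [-1.42, 4.56], [0.17, 2.85], [-2.88, 2.88]. Speed limits (rad/s): [2.39, 2.39, 3.14, 3.14, 3.14, 3.14].

## Interface

Orientations are given as a rotation vector (axis times angle).
In Python, from rig import r gives the robot as it stands. The module is installed in compiled form; this text tells all that it offers.
- The arm moves only by the shell command python3 -m inch 'ROWS'. ROWS is a JSON object of lists of equal length, an entry for each row: "grip": the opening, from -1 (shut) to 1 (fully open); "offset": the shift along the tool's x, y, z in units of 4 cm (1.0 is 4 cm), a list of three; "spin": the turn about the tool's z in units of 8 degrees (1.0 is 8 degrees). A call has exactly 5 rows; each row shifts and turns the pose as measured when the row begins, along the tool's axes as they then stand; what a row does not reach is not made up. A row lasts 1/10 s, in which the tool goes at most 50 mm and 8.59 degrees, less where a joint would pass 70% of its speed; a pose out of reach is approached as far as the arm can. A call with a number of a shift or a turn outside -1 to 1 is refused whole. A call with a gripper value outside its range is refused whole. The fingers move at their own pace and stop on an object; the grip force is fixed at half the most. Time passes only in rows, so rows that do not move let the fingers close, or fill a call up. It gives the time, the measured TCP pose, the force and the opening at its end, in the units of the state.
- r.read_state(): the state, without advancing time (a new reading comes with each control period).
- r.grab_frame(name): name is "scene" or "side" or "wrist"; returns (picture, depth): 480x640x3 uint8, red, green, blue; 480x640 float32, m along the optical axis (not along the pixel's ray), 0 where there is no reading.
- r.camera_model(name): a dict with "K" (3x3 intrinsics, pixels), "k1" (the pictures are not rectified: a ray, as slopes to the right and down, at radius r is drawn at 1 + k1 r^2 times it, then the intrinsics apply), "R" (3x3) and "t" (3): a world point X has camera coordinates R X + t. Camera axes: x right, y down, z forward; pixel columns grow to the right and rows downward; lengths in m; the calibration is good to about 2 mm. A picture is of the moment at which its call begins: read the wrist's pose just before it. camera_model takes no time and is no camera call; for the wrist camera it gives the pose at the moment of the call.
- r.finish_job(): hands the job in, once; it reports no verdict.
Trained networks look in the newest picture that a camera, given by its name, has taken for a name from the list of things; names that differ only in an ending like _2 or _b are one class to them, and where a whole thing is asked for, a point or a joint stands for the part that bears it (a point fixed in the world has none). Each returns a list of dicts, best first, with "confidence" (0 to 1); they miss things now and then, are a little off and sometimes report something else, mostly with a low value. They report only what shows in the picture. A call takes as long as a camera call. They do not tell look-alikes from the thing itself.
- r.cut_out(target, camera): "pixels" (480x640 bool, what is visible of it) and "box" ([left, top, right, bottom] in pixels, round what is visible of it).
The state is a dict: "time": time; "joints": joint angles; "joint_vel": joint speeds; "joint_torque": joint torques, N m; "tool_pos": TCP position; "ee_rot": TCP orientation; "wrist_force": force on the tool from outside, world axes, zero at the start; "moment": the same for the moment, N m; "opening": finger opening in m.
Only numpy, scipy, OpenCV 4.12 (cv2) and the standard library are available. Lean on these libraries where they do the work, as an engineer would, in place of code of your own. Each camera call takes 0.05 s, during which the arm holds its last target. There are 200 camera calls.

## Working session

There is one attempt and no reset: what is moved stays moved. The work goes in short steps, Python scripts to look and compute and a shell command to move; the robot and the scene stay as the last step left them, time stands still between calls to the robot, and variables do not carry over. Pictures are saved under pics/ and viewed, about 8 in all and at most 12, crops included, and the job is handed in when it is done.

```bash
mkdir -p pics
cat > h.py <<'E'
from rig import r
import numpy as np, cv2
def world(name, depth, mask=None, cm=None):
    cm=cm or r.camera_model(name); K=np.array(cm["K"]);R=np.array(cm["R"]);t=np.array(cm["t"])
    v,u=np.nonzero((depth>0)&(mask if mask is not None else True))
    p=cv2.undistortPoints(np.stack([u,v],1).astype(float)[:,None],K,np.array([cm["k1"],0,0,0.]))[:,0]
    d=depth[v,u]
    return (np.c_[p*d[:,None],d]-t)@R, u, v
def save(n,im): cv2.imwrite("pics/"+n,im[:,:,::-1])
E
python3 - <<'E'
from h import *
for c in ("scene","side"):
    im,d=r.grab_frame(c); save(c+"0.png",im)
    np.savez("f_"+c,im=im,d=d)
    for n in ("tray","carton","tin","can","hammer","brush","cork"):
        for o in r.cut_out(n,c)[:3]:
            P,u,v=world(c,d,o["pixels"])
            if len(P)<20: print(c,n,o["box"],'few');continue
            top=np.percentile(P[:,2],98); q=P[P[:,2]>top-.008]
            print(c,n,round(o["confidence"],2),np.array(o["box"]).astype(int),"top",top.round(3),"topc",cv2.minAreaRect((q[:,:2]*1000).astype(np.float32)))
print(r.read_state())
E
```

```text
scene tray 0.91 [268 200 377 272] top 0.054 topc ((550.3740844726562, -143.5098114013672), (138.324462890625, 279.07958984375), 0.10469277203083038)
scene tray 0.17 [276 177 336 227] top 0.088 topc ((548.1318969726562, -206.28567504882812), (99.63455200195312, 121.31840515136719), 89.61968994140625)
scene carton 0.83 [273 178 336 226] top 0.088 topc ((548.119384765625, -206.53408813476562), (100.26305389404297, 121.27511596679688), 89.42366790771484)
scene carton 0.82 [339 164 393 211] top 0.079 topc ((353.4737243652344, -200.82736206054688), (120.52338409423828, 100.78526306152344), 3.800361156463623)
scene carton 0.8 [288 143 336 186] top 0.08 topc ((431.51434326171875, -329.55157470703125), (253.82574462890625, 103.79388427734375), 66.64065551757812)
scene tin 0.7 [311 203 356 247] top 0.09 topc ((554.7396240234375, -88.15164184570312), (94.09589385986328, 94.60941314697266), 28.390193939208984)
scene tin 0.63 [205 214 255 248] top 0.031 topc ((743.6630859375, -256.0689697265625), (71.58396911621094, 112.70787048339844), 11.650908470153809)
scene can 0.7 [380 231 436 316] top 0.14
[... 2497 characters left out ...]
894587516784668)
{'time': 0.8, 'joints': array([ 1.09970243e+00,  3.80534252e-01,  1.29741363e+00, -3.18823990e-05,
        1.46360281e+00, -2.15301268e-01]), 'joint_vel': array([-9.34228624e-04, -5.77168595e-05,  4.00186099e-04,  1.54846254e-04,
        2.27226843e-04, -1.14331632e-03]), 'joint_torque': array([-6.14689870e-04, -4.37768555e+01, -2.24718404e+01,  7.13466690e-02,
        3.14541324e-02,  1.73501763e-05]), 'tool_pos': array([0.13915253, 0.53207234, 0.23877912]), 'ee_rot': array([4.00692702e-01, 3.11589048e+00, 4.53045255e-05]), 'wrist_force': array([-0.12883263, -0.04784108, -0.20222199]), 'moment': array([-0.01796443, -0.01341628,  0.00853384]), 'opening': 0.08831986494896578}
```

Run:
```python
from h import *
f={c:np.load(f"f_{c}.npz") for c in("scene","side")}
rect=lambda q: [np.round(a,1) for a in cv2.minAreaRect((q[:,:2]*1000).astype(np.float32))]
for c in f:
    P,u,v=world(c,f[c]["d"])
    def sel(x0,x1,y0,y1,z0,z1): return P[(P[:,0]>x0)&(P[:,0]<x1)&(P[:,1]>y0)&(P[:,1]<y1)&(P[:,2]>z0)&(P[:,2]<z1)]
    q=sel(.44,.68,-.32,.03,.047,.057); print(c,"rim",rect(q),len(q))
    q=sel(.44,.66,-.28,-.145,.083,.095); print("carton",rect(q))
    q=sel(.44,.66,-.138,-.02,.083,.095); print("tin",rect(q), cv2.minEnclosingCircle((q[:,:2]*1000).astype(np.float32)))
    q=sel(.42,.70,.02,.3,.128,.140); print("can",rect(q)); 
    q=sel(.42,.70,.02,.3,.144,.156); print("cap",rect(q),q[:,:2].mean(0))
im=f["scene"]["im"][130:430,180:480]; save("s1.png",cv2.resize(im,(600,600),interpolation=cv2.INTER_CUBIC))
```

```text
scene rim [array([ 550.5, -143.6]), array([138.2, 279.1]), np.float64(0.2)] 804
carton [array([ 549.8, -206.6]), array([100.3, 117.6]), np.float64(89.6)]
tin [array([553.9, -88.5]), array([98.2, 92.4]), np.float64(57.0)] ((554.1100463867188, -88.65319061279297), 49.698055267333984)
can [array([526.9, 153.3]), array([106.1,  59.9]), np.float64(15.9)]
cap [array([552. , 160.1]), array([26.5, 26.5]), np.float64(86.2)] [0.55288039 0.16074687]
side rim [array([ 547.2, -143.3]), array([280.4, 136.7]), np.float64(89.6)] 1365
carton [array([ 546.8, -208. ]), array([100. , 116.9]), np.float64(89.5)]
tin [array([551. , -89.3]), array([95.2, 95.7]), np.float64(68.1)] ((552.6103515625, -89.48930358886719), 49.78868103027344)
can [array([524.3, 152.7]), array([104.2,  60.9]), np.float64(15.5)]
cap [array([549.1, 159.2]), array([25.8, 28.1]), np.float64(27.0)] [0.54848704 0.16054303]
```

View pics/s1.png

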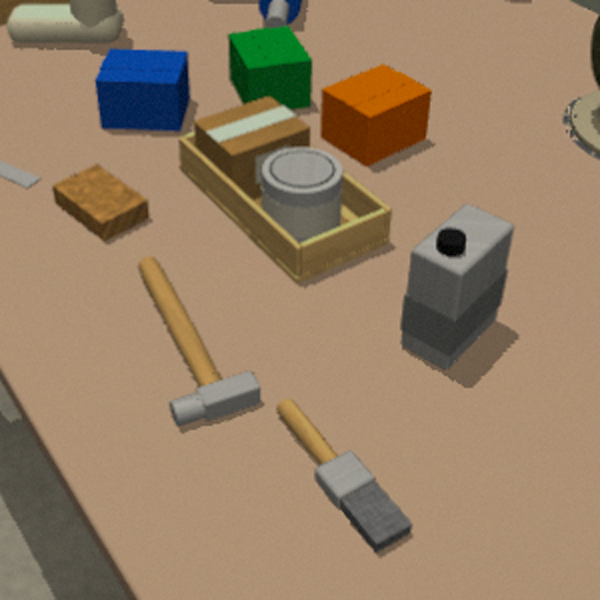

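The crop shows the brown carton at (250,140) and the tin at (300,190) in the tray, with the can at (455,290). The blue (145,90), green (270,65) and orange (375,115) cartons are look-alikes. I'll push the tin, and the carton through it, towards −y.

```bash
cat > go.py <<'E'
import sys; from rig import r; import numpy as np
from scipy.spatial.transform import Rotation as Ro
def rem(x,y,z,head):
    s=r.read_state(); R=Ro.from_rotvec(s["ee_rot"]).as_matrix(); p=s["tool_pos"]
    h=np.degrees(np.arctan2(R[1,1],R[0,1])); sp=(h-head+90)%180-90
    print("t",round(s["time"],2),"p",p.round(4),"head",h.round(2),"tilt",R[:,2].round(3),"F",s["wrist_force"].round(1),"open",round(s["opening"],4))
    print("offset units (tool axes now)",(R.T@(np.array([x,y,z])-p)/.04).round(3),"spin units",(sp/8).round(3))
if __name__=="__main__": rem(*map(float,sys.argv[1:5]))
E
python3 -m inch '{"grip":[-1,-1,-1,-1,-1],"offset":[[0,0,0],[0,0,0],[0,0,0],[0,0,0],[0,0,0]],"spin":[1,1,1,1,1]}'
python3 -m inch '{"grip":[-1,-1,-1,-1,-1],"offset":[[0,0,0],[0,0,0],[0,0,0],[0,0,0],[0,0,0]],"spin":[1,1,1,1,1]}'
python3 go.py .551 -.0268 .12 0
```

```text
time: 1.3
tool_pos: [0.1391, 0.5321, 0.2388]
ee_rot: [-1.477, -2.773, -0.0]
wrist_force: [-0.8, -0.1, -0.6]
opening: 0.0503
time: 1.8
tool_pos: [0.1391, 0.5321, 0.2388]
ee_rot: [-2.368, -2.065, -0.0]
wrist_force: [0.4, 0.3, 0.1]
opening: 0.0103
t 1.8 p [0.1391 0.5321 0.2388] head -7.82 tilt [-0.  0. -1.] F [0.4 0.3 0.1] open 0.0103
offset units (tool axes now) [-12.441  12.102   2.969] spin units -0.977
```

```bash
python3 -m inch '{"grip":[-1,-1,-1,-1,-1],"offset":[[0,0,0],[-0.9,0.7,0],[-0.9,0.7,0],[-0.9,0.7,0],[-0.9,0.7,0]],"spin":[-0.98,0,0,0,0]}' >/dev/null
python3 -m inch '{"grip":[-1,-1,-1,-1,-1],"offset":[[-0.9,0.7,0],[-0.9,0.7,0],[-0.9,0.7,0],[-0.9,0.7,0],[-0.9,0.7,0]],"spin":[0,0,0,0,0]}' >/dev/null
python3 -m inch '{"grip":[-1,-1,-1,-1,-1],"offset":[[-0.9,0.7,0],[-0.9,0.7,0],[-0.9,0.7,0],[-0.9,0.7,0],[0,0,0]],"spin":[0,0,0,0,0]}'
python3 go.py .551 -.0268 .12 0
```

```text
time: 3.3
tool_pos: [0.5151, 0.0444, 0.2393]
ee_rot: [2.22, 2.22, 0.009]
wrist_force: [0.4, -0.2, 0.3]
opening: 0.0003
t 3.3 p [0.5151 0.0444 0.2393] head 0.0 tilt [ 0.006  0.002 -1.   ] F [ 0.4 -0.2  0.3] open 0.0003
offset units (tool axes now) [-1.786  0.881  2.984] spin units 0.001
```

```bash
python3 -m inch '{"grip":[-1,-1,-1,-1,-1],"offset":[[-0.9,0.44,0.7],[-0.88,0.44,0.7],[0,0,0.8],[0,0,0.7],[0,0,0]],"spin":[0,0,0,0,0]}'
python3 go.py .551 -.0268 .035 0
python3 - <<'E'
from h import *
im,d=r.grab_frame("scene"); im2,d2=r.grab_frame("side")
save("a1.png",np.hstack([cv2.resize(im[180:290,250:400],(390,286)),cv2.resize(im2[140:300,260:440],(390,286*390//390))]))
E
```

```text
time: 3.8
tool_pos: [0.5519, -0.0269, 0.1226]
ee_rot: [2.219, 2.216, 0.013]
wrist_force: [0.2, 0.5, 0.9]
opening: 0.0004
t 3.8 p [ 0.5519 -0.0269  0.1226] head -0.07 tilt [ 0.01   0.002 -1.   ] F [0.2 0.5 0.9] open 0.0004
offset units (tool axes now) [-2.000e-03 -4.200e-02  2.189e+00] spin units -0.008
```

View pics/a1.png

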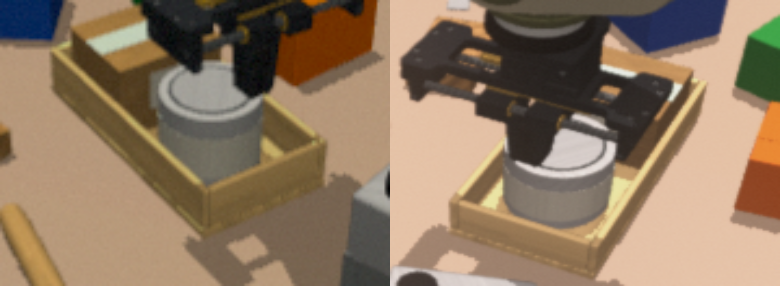

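The picture shows the closed fingers (left (255,85), right (530,145)) just off the tin's +y edge, over the end gap. I'll lower in steps and watch the force.

```bash
python3 -m inch '{"grip":[-1,-1,-1,-1,-1],"offset":[[0,0,0.4],[0,0,0.4],[0,0,0.3],[0,0,0],[0,0,0]],"spin":[0,0,0,0,0]}'
python3 go.py .551 -.0268 .036 0
```

```text
time: 4.4
tool_pos: [0.558, -0.0257, 0.0898]
ee_rot: [2.202, 2.208, 0.03]
wrist_force: [-0.0, -0.2, -0.7]
opening: 0.0002
t 4.4 p [ 0.558  -0.0257  0.0898] head 0.16 tilt [ 0.03  -0.003 -1.   ] F [-0.  -0.2 -0.7] open 0.0002
offset units (tool axes now) [-0.024 -0.215  1.338] spin units 0.02
```

```bash
python3 -m inch '{"grip":[-1,-1,-1,-1,-1],"offset":[[0,-0.2,0.2],[0,0,0],[0,0,0],[0,0,0],[0,0,0]],"spin":[0,0,0,0,0]}'
python3 go.py .551 -.0268 .036 0; python3 -c "
from rig import r;s=r.read_state();print(s['joints'].round(3),s['joint_vel'].round(3),s['joint_torque'].round(1))"
```

```text
time: 4.9
tool_pos: [0.5526, -0.0259, 0.0859]
ee_rot: [2.197, 2.204, 0.036]
wrist_force: [-0.6, -0.4, -1.3]
opening: 0.0004
t 4.9 p [ 0.5526 -0.0259  0.0859] head 0.19 tilt [ 0.038 -0.005 -0.999] F [-0.6 -0.4 -1.3] open 0.0004
offset units (tool axes now) [-0.017 -0.086  1.245] spin units 0.024
[-0.263  0.53   1.537  0.006  1.037 -0.269] [ 0.001 -0.004 -0.01   0.002  0.005  0.002] [  0.  -46.4 -17.3   0.1  -0.1   0. ]
```

```bash
python3 -m inch '{"grip":[-1,-1,-1,-1,-1],"offset":[[0,-0.05,0.6],[0,-0.05,0.6],[0,0,0],[0,0,0],[0,0,0]],"spin":[0,0,0,0,0]}'
python3 go.py .551 -.0268 .036 0; python3 -c "
from rig import r;s=r.read_state();print(s['joints'].round(3),s['joint_vel'].round(3),s['joint_torque'].round(1))"
```

```text
time: 5.4
tool_pos: [0.5528, -0.0266, 0.0397]
ee_rot: [2.193, 2.2, 0.04]
wrist_force: [-1.2, -0.6, 0.2]
opening: 0.0001
t 5.4 p [ 0.5528 -0.0266  0.0397] head 0.2 tilt [ 0.043 -0.006 -0.999] F [-1.2 -0.6  0.2] open 0.0001
offset units (tool axes now) [-0.004 -0.049  0.09 ] spin units 0.025
[-0.264  0.595  1.585  0.007  0.918 -0.272] [ 0.002 -0.013 -0.017  0.001  0.01   0.002] [ -0.  -46.8 -15.1   0.1  -0.1   0. ]
```

```bash
python3 -m inch '{"grip":[-1,-1,-1,-1,-1],"offset":[[-0.2,-0.03,0],[-0.2,0,0],[-0.2,0,0],[-0.2,0,0],[-0.2,0,0]],"spin":[0,0,0,0,0]}'
python3 go.py .551 -.072 .037 0
```

```text
time: 5.9
tool_pos: [0.552, -0.0687, 0.0419]
ee_rot: [2.192, 2.201, 0.044]
wrist_force: [-0.2, 3.4, -1.8]
opening: 0.0002
t 5.9 p [ 0.552  -0.0687  0.0419] head 0.23 tilt [ 0.045 -0.005 -0.999] F [-0.2  3.4 -1.8] open 0.0002
offset units (tool axes now) [-0.082 -0.031  0.123] spin units 0.029
```

```bash
python3 -m inch '{"grip":[-1,-1,-1,-1,-1],"offset":[[-0.2,0,0],[-0.2,0,0],[-0.1,0,0],[0,0,0],[0,0,0]],"spin":[0,0,0,0,0]}'
python3 go.py .551 -.072 .037 0
```

```text
time: 6.4
tool_pos: [0.5499, -0.072, 0.0425]
ee_rot: [2.209, 2.22, 0.076]
wrist_force: [-0.5, -0.6, -0.3]
opening: 0.0004
t 6.4 p [ 0.5499 -0.072   0.0425] head 0.25 tilt [ 0.04   0.028 -0.999] F [-0.5 -0.6 -0.3] open 0.0004
offset units (tool axes now) [-0.003  0.022  0.139] spin units 0.031
```

```bash
python3 -m inch '{"grip":[-1,-1,-1,-1,-1],"offset":[[0.3,0,0],[0.1,0,-0.5],[0,0,-1],[0,0,-1],[0,0,-1]],"spin":[0,0,0,0,0]}' >/dev/null
python3 -m inch '{"grip":[1,1,1,1,1],"offset":[[0.9,0,-0.9],[1,0,-0.2],[1,0,0],[1,0,0],[1,0,0]],"spin":[-1,-1,-1,-1,-1]}'
python3 go.py .525 .153 .2 105.5
python3 - <<'E'
from h import *
rect=lambda q: [np.round(a,1) for a in cv2.minAreaRect((q[:,:2]*1000).astype(np.float32))]
for c in("scene","side"):
    im,d=r.grab_frame(c);save(f"b_{c}.png",im[130:430,180:480] if c=="scene" else im[120:400,220:520])
    P,u,v=world(c,d)
    def sel(x0,x1,y0,y1,z0,z1): return P[(P[:,0]>x0)&(P[:,0]<x1)&(P[:,1]>y0)&(P[:,1]<y1)&(P[:,2]>z0)&(P[:,2]<z1)]
    q=sel(.44,.66,-.28,-.04,.083,.096); print(c,"both",rect(q),"y",np.percentile(q[:,1],[1,99]).round(4))
    q=sel(.44,.66,-.172,-.06,.083,.096); print("tin",rect(q))
    q=sel(.44,.66,-.28,-.18,.083,.096); print("cart",rect(q))
    q=sel(.46,.60,-.15,.0,.0,.02); print("floor y",np.percentile(q[:,1],[2,98]).round(4) if len(q) else 0)
E
```

```text
time: 7.4
tool_pos: [0.4882, 0.1222, 0.2364]
ee_rot: [1.291, 2.826, 0.061]
wrist_force: [0.5, 0.6, -0.4]
opening: 0.0381
t 7.4 p [0.4882 0.1222 0.2364] head 40.92 tilt [ 0.048  0.021 -0.999] F [ 0.5  0.6 -0.4] open 0.0381
offset units (tool axes now) [-0.006  1.153  0.968] spin units -8.073
scene both [array([ 548.9, -178.6]), array([118. , 193.1]), np.float64(0.2)] y [-0.2723 -0.0868]
tin [array([ 553.1, -126.1]), array([95.4, 88.3]), np.float64(2.0)]
cart [array([ 549.1, -227.6]), array([118.,  95.]), np.float64(0.2)]
floor y [-0.1214 -0.0025]
side both [array([ 527.7, -178.8]), array([195.3,  66.2]), np.float64(85.2)] y [-0.2764 -0.0835]
tin [array([549.9, -90.2]), array([34.9, 17. ]), np.float64(30.5)]
cart [array([ 523.4, -229. ]), array([94.6, 66.2]), np.float64(85.2)]
floor y [-0.1413 -0.003 ]
```

```bash
python3 -m inch '{"grip":[1,1,1,1,1],"offset":[[0,0,0],[0,0,0],[0,0,0],[0,0,0],[0,0,0]],"spin":[-1,-1,-1,-1,-1]}' >/dev/null
python3 -m inch '{"grip":[1,1,1,1,1],"offset":[[0,0,0],[0,0,0],[0,0,0],[0,0,0],[0,0,0]],"spin":[-1,-1,-0.8,0,0]}' >/dev/null
python3 go.py .5255 .153 .2 105.5
```

```text
t 8.5 p [0.4894 0.119  0.2373] head 104.78 tilt [ 0.052  0.015 -0.999] F [ 0.7 -0.2 -0.5] open 0.0883
offset units (tool axes now) [-1.037  0.589  0.992] spin units -0.09
```

View pics/b_scene.png

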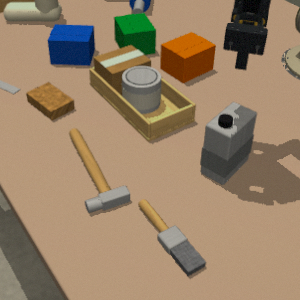

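The carton (120,65) and tin (140,88) now stand together at the far end. One gap is left at the near end (165,115).

```bash
python3 -m inch '{"grip":[1,1,1,1,1],"offset":[[-0.5,0.3,0.3],[-0.5,0.3,0.3],[0,0,0],[0,0,0],[0,0,0]],"spin":[-0.09,0,0,0,0]}' >/dev/null
python3 go.py .5255 .153 .096 105.5
```

```text
t 9.0 p [0.5242 0.1519 0.2157] head 104.64 tilt [ 0.053  0.014 -0.998] F [-0.1  0.3  0.1] open 0.0879
offset units (tool axes now) [0.128 0.017 2.991] spin units -0.108
```

```bash
python3 -m inch '{"grip":[1,1,1,1,1],"offset":[[0.05,0,0.7],[0.05,0,0.7],[0.03,0,0.7],[0,0,0.4],[0,0,0]],"spin":[-0.1,0,0,0,0]}' >/dev/null
python3 go.py .5255 .153 .096 105.5
```

```text
t 9.5 p [0.5244 0.1491 0.1167] head 105.08 tilt [ 0.061  0.013 -0.998] F [-0.6 -0.1  0.2] open 0.0879
offset units (tool axes now) [-0.02   0.088  0.52 ] spin units -0.053
```

```bash
python3 -m inch '{"grip":[1,1,1,-1,-1],"offset":[[0,0.09,0.3],[0,0,0.2],[0,0,0],[0,0,0],[0,0,0]],"spin":[-0.05,0,0,0,0]}' >/dev/null
python3 go.py .5255 .153 .096 105.5
python3 -m inch '{"grip":[-1,-1,-1,-1,-1],"offset":[[0,0,0],[0,0,0],[0,0,0],[0,0,0],[0,0,0]],"spin":[0,0,0,0,0]}'
python3 go.py .5255 .153 .096 105.5
```

```text
t 10.0 p [0.5257 0.1526 0.0987] head 105.42 tilt [ 0.066  0.014 -0.998] F [ 0.1 -0.4  0.8] open 0.0742
offset units (tool axes now) [0.006 0.011 0.066] spin units -0.01
time: 10.5
tool_pos: [0.526, 0.1526, 0.0993]
ee_rot: [-0.412, 3.045, 0.007]
wrist_force: [0.8, -0.3, -1.5]
opening: 0.0598
t 10.5 p [0.526  0.1526 0.0993] head 105.41 tilt [ 0.067  0.014 -0.998] F [ 0.8 -0.3 -1.5] open 0.0598
offset units (tool axes now) [0.015 0.013 0.082] spin units -0.011
```

```bash
python3 -m inch '{"grip":[-1,-1,-1,-1,-1],"offset":[[0,0,-0.4],[0,0,-0.7],[0,0,-0.7],[0,0,-0.7],[0,0,-0.3]],"spin":[0,0,0.6,0.7,0.6]}'
python3 go.py .550 -.047 .20 90
```

```text
time: 11.0
tool_pos: [0.5155, 0.1508, 0.2102]
ee_rot: [0.007, 3.088, 0.02]
wrist_force: [1.1, -0.2, -4.3]
opening: 0.0595
t 11.0 p [0.5155 0.1508 0.2102] head 89.75 tilt [ 0.053  0.013 -0.998] F [ 1.1 -0.2 -4.3] open 0.0595
offset units (tool axes now) [-0.874 -4.944  0.238] spin units -0.031
```

```bash
python3 -m inch '{"grip":[-1,-1,-1,-1,-1],"offset":[[-0.15,-0.6,0],[-0.2,-0.9,0],[-0.2,-0.9,0],[-0.15,-0.9,0],[-0.1,-0.8,0]],"spin":[0,0,0,0,0]}'>/dev/null
python3 -m inch '{"grip":[-1,-1,-1,-1,-1],"offset":[[-0.05,-0.5,0],[0,-0.3,0],[0,0,0],[0,0,0],[0,0,0]],"spin":[0,0,0,0,0]}'
python3 go.py .550 -.047 .20 90
python3 - <<'E'
from h import *
rect=lambda q: [np.round(a,1) for a in cv2.minAreaRect((q[:,:2]*1000).astype(np.float32))]
ims=[]
for c in("scene","side"):
    im,d=r.grab_frame(c);ims.append(cv2.resize(im[130:330,230:430] if c=="scene" else im[100:300,230:430],(400,400)))
    P,u,v=world(c,d)
    def sel(x0,x1,y0,y1,z0,z1): return P[(P[:,0]>x0)&(P[:,0]<x1)&(P[:,1]>y0)&(P[:,1]<y1)&(P[:,2]>z0)&(P[:,2]<z1)]
    for z in(.12,.15,.18):
        q=sel(.46,.66,-.12,.03,z,z+.03);print(c,z,"can",rect(q),"x",np.percentile(q[:,0],[1,99]).round(4),"y",np.percentile(q[:,1],[1,99]).round(4))
save("c1.png",np.hstack(ims))
E
```

```text
time: 12.0
tool_pos: [0.546, -0.0498, 0.2068]
ee_rot: [0.006, 3.097, 0.026]
wrist_force: [0.0, 0.1, -3.6]
opening: 0.0599
t 12.0 p [ 0.546  -0.0498  0.2068] head 89.79 tilt [ 0.045  0.016 -0.999] F [ 0.   0.1 -3.6] open 0.0599
offset units (tool axes now) [-0.093  0.068  0.175] spin units -0.026
scene 0.12 can [array([557.9, -25.7]), array([ 54.1, 120.2]), np.float64(59.7)] x [0.4954 0.598 ] y [-0.077  -0.0157]
scene 0.15 can [array([558.2, -26.3]), array([ 55.3, 121.5]), np.float64(61.7)] x [0.4951 0.5993] y [-0.0755 -0.0159]
scene 0.18 can [array([558.5, -27.3]), array([ 56.3, 117.2]), np.float64(60.9)] x [0.4965 0.6003] y [-0.0749 -0.0114]
side 0.12 can [array([530.7, -26.4]), array([120.6,  53.4]), np.float64(29.0)] x [0.4903 0.5933] y [-0.0716 -0.0163]
side 0.15 can [array([530.9, -26.7]), array([120.2,  53.8]), np.float64(29.4)] x [0.4907 0.5953] y [-0.075  -0.0171]
side 0.18 can [array([532.9, -26.8]), array([118.1,  50.8]), np.float64(27.1)] x [0.4916 0.5944] y [-0.0727 -0.0177]
```

View pics/c1.png

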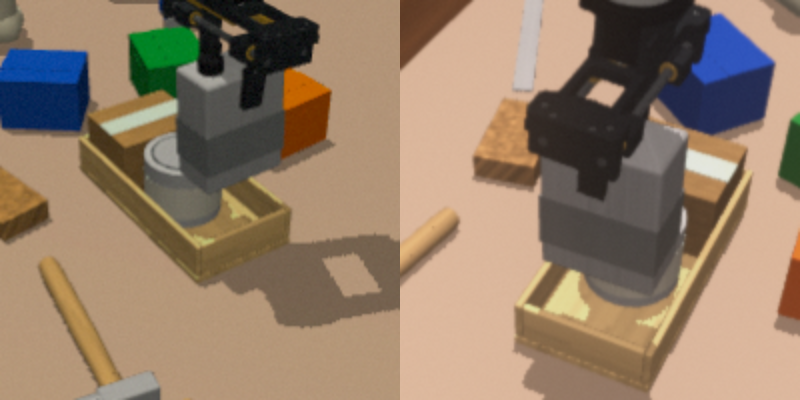

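The picture shows the can held over the gap, square to the tray. I'll measure its +y face against the tray's end wall precisely before lowering.

Run:
```python
from h import *
for c in("scene","side"):
    im,d=r.grab_frame(c);P,u,v=world(c,d)
    def sel(x0,x1,y0,y1,z0,z1): return P[(P[:,0]>x0)&(P[:,0]<x1)&(P[:,1]>y0)&(P[:,1]<y1)&(P[:,2]>z0)&(P[:,2]<z1)]
    for x in (.51,.54,.57):
      print(c,x,"can +y face",[np.round(np.median(sel(x,x+.02,-.03,.01,z,z+.02)[:,1]),4) for z in(.125,.15,.175)],
      "wall out",np.median(sel(x,x+.02,-.012,.01,.01,.04)[:,1]).round(4),"can top -y",np.percentile(sel(x,x+.02,-.1,0,.225,.25)[:,1],[3,97]).round(4))
    q=sel(.46,.64,-.1,0,.12,.2); print("bottom z",np.percentile(sel(.5,.59,-.04,.0,.08,.2)[:,2],1).round(4))
    for z in(.13,.17,.2): q=sel(.48,.62,-.065,-.03,z,z+.02);print("x face",np.percentile(q[:,0],[10,50,90]).round(4) if len(q)else 0)
    q=sel(.44,.68,-.2,-.03,.02,.045); print("tray x",np.percentile(q[:,0],[2,98]).round(4))
    q=sel(.5,.6,-.115,-.0805,.03,.075);print("tin front max y",np.percentile(q[:,1],98).round(4) if len(q) else 0)
```

```text
scene 0.51 can +y face [np.float64(-0.018), np.float64(-0.018), np.float64(-0.0192)] wall out -0.0062 can top -y [-0.0218 -0.0189]
scene 0.54 can +y face [np.float64(-0.0188), np.float64(-0.0184), np.float64(-0.0195)] wall out -0.0069 can top -y [-0.0934 -0.003 ]
scene 0.57 can +y face [np.float64(-0.019), np.float64(-0.0195), np.float64(-0.0193)] wall out -0.0069 can top -y [-0.0743 -0.0187]
bottom z 0.1103
x face [0.5957 0.5969 0.598 ]
x face [0.5972 0.5983 0.5996]
x face [0.5977 0.5986 0.6   ]
tray x [0.4878 0.6185]
tin front max y -0.0824
side 0.51 can +y face [np.float64(-0.0191), np.float64(-0.0193), np.float64(-0.0201)] wall out -0.0059 can top -y [-0.0754 -0.02  ]
side 0.54 can +y face [np.float64(-0.019), np.float64(-0.0193), np.float64(-0.02)] wall out -0.006 can top -y [-0.0832 -0.0043]Traceback (most recent call last):
  File "<stdin>", line 7, in <module>
    return _quantile_unchecked(
        a, q, axis, out, overwrite_input, method, keepdims, weights)
    return _ureduce(a,
                    func=_quantile_ureduce_func,
    ...<5 lines>...
                    overwrite_input=overwrite_input,
                    method=method)
    r = func(a, **kwargs)
    result = _quantile(arr,
                       quantiles=q,
    ...<2 lines>...
                       out=out,
                       weights=wgt)
    slices_having_nans = np.isnan(arr[-1, ...])
                                  ~~~^^^^^^^^^
IndexError: index -1 is out of bounds for axis 0 with size 0
```

```bash
python3 -m inch '{"grip":[-1,-1,-1,-1,-1],"offset":[[-0.05,0,0.5],[-0.05,0,0.5],[0,0,0.3],[0,0,0],[0,0,0]],"spin":[0,0,0,0,0]}'>/dev/null
python3 go.py .550 -.0496 .1075 90
```

```text
t 12.7 p [ 0.5535 -0.0474  0.1551] head 89.96 tilt [ 0.048  0.015 -0.999] F [ 0.6  0.2 -4.8] open 0.0599
offset units (tool axes now) [ 0.144 -0.073  1.184] spin units -0.005
```

```bash
python3 -m inch '{"grip":[-1,-1,-1,-1,-1],"offset":[[0.05,-0.06,0],[0,0,0.3],[0,-0.01,0.3],[0,0,0],[0,0,0]],"spin":[0,0,0,0,0]}'>/dev/null
python3 go.py .550 -.0496 .1075 90
```

```text
t 13.2 p [ 0.5531 -0.0501  0.1307] head 89.98 tilt [ 0.051  0.014 -0.999] F [ 0.6  0.5 -4.5] open 0.0598
offset units (tool axes now) [0.107 0.005 0.576] spin units -0.003
```

```bash
python3 -m inch '{"grip":[-1,-1,-1,-1,-1],"offset":[[0.05,0,0.3],[0.03,0,0.2],[0,0,0],[0,0,0],[0,0,0]],"spin":[0,0,0,0,0]}'>/dev/null
python3 go.py .550 -.0496 .1075 90
```

```text
t 13.7 p [ 0.5517 -0.05    0.1109] head 89.98 tilt [ 0.053  0.014 -0.998] F [ 1.  -1.1 -4.6] open 0.0597
offset units (tool axes now) [0.047 0.01  0.084] spin units -0.002
```

```bash
python3 -m inch '{"grip":[-1,-1,-1,-1,-1],"offset":[[0,0,0.12],[0,0,0.1],[0,0,0],[0,0,0],[0,0,0]],"spin":[0,0,0,0,0]}'>/dev/null
python3 go.py .550 -.0496 .1075 90
```

```text
t 14.2 p [ 0.5531 -0.0486  0.1088] head 90.07 tilt [ 0.061  0.014 -0.998] F [ 0.3  0.3 -4.3] open 0.06
offset units (tool axes now) [ 0.079 -0.026  0.028] spin units 0.009
```

```bash
python3 -m inch '{"grip":[-1,-1,-1,-1,-1],"offset":[[0,-0.02,0.12],[0,0,0.1],[0,0,0.1],[0,0,0.1],[0,0,0.1]],"spin":[0,0,0,0,0]}'
python3 go.py .550 -.0496 .1075 90
```

```text
time: 14.7
tool_pos: [0.5549, -0.0485, 0.1054]
ee_rot: [-0.004, 3.068, 0.015]
wrist_force: [-18.7, 1.7, 37.7]
opening: 0.0601
t 14.7 p [ 0.5549 -0.0485  0.1054] head 90.16 tilt [ 0.074  0.01  -0.997] F [-18.7   1.7  37.7] open 0.0601
offset units (tool axes now) [ 0.119 -0.027 -0.062] spin units 0.019
```

```bash
python3 -m inch '{"grip":[-1,1,1,1,1],"offset":[[0,0,0],[0,0,0],[0,0,0],[0,0,0],[0,0,0]],"spin":[0,0,0,0,0]}'
python3 -m inch '{"grip":[1,1,1,1,1],"offset":[[0,0,-0.4],[0,0,-0.9],[0,0,-0.9],[0,0,-0.9],[0,0,-0.9]],"spin":[0,0,0,0,0]}'
python3 -m inch '{"grip":[1,1,1,1,1],"offset":[[0.5,1,-0.3],[0.5,1,0],[0.5,1,0],[0.5,1,0],[0,1,0]],"spin":[0,0,0,0,0]}'
python3 - <<'E'
from h import *
rect=lambda q: [np.round(a,1) for a in cv2.minAreaRect((q[:,:2]*1000).astype(np.float32))]
ims=[]
for c in("scene","side"):
    im,d=r.grab_frame(c);ims.append(cv2.resize(im[130:330,230:430] if c=="scene" else im[100:300,230:430],(400,400)))
    P,u,v=world(c,d)
    def sel(x0,x1,y0,y1,z0,z1): return P[(P[:,0]>x0)&(P[:,0]<x1)&(P[:,1]>y0)&(P[:,1]<y1)&(P[:,2]>z0)&(P[:,2]<z1)]
    q=sel(.46,.64,-.11,.02,.137,.15);print(c,"can top",rect(q),"z",np.median(q[:,2]).round(4),"plane",np.linalg.lstsq(np.c_[q[:,:2],np.ones(len(q))],q[:,2],rcond=None)[0].round(3))
    q=sel(.44,.66,-.28,-.09,.083,.1); print("both",rect(q),"z",np.percentile(q[:,2],[5,50,95]).round(4))
save("d1.png",np.hstack(ims))
E
```

```text
time: 15.2
tool_pos: [0.5559, -0.0492, 0.1059]
ee_rot: [-0.003, 3.065, 0.014]
wrist_force: [-0.5, 0.0, -0.1]
opening: 0.0875
time: 15.7
tool_pos: [0.5424, -0.0505, 0.2642]
ee_rot: [-0.002, 3.078, 0.021]
wrist_force: [0.1, -0.6, 0.8]
opening: 0.088
time: 16.2
tool_pos: [0.4615, 0.1508, 0.2777]
ee_rot: [0.011, 3.067, 0.016]
wrist_force: [0.7, -0.7, -0.0]
opening: 0.0881
scene can top [array([555.4, -46.4]), array([104.3,  61.9]), np.float64(0.1)] z 0.1409 plane [ 0.018 -0.006  0.131]
both [array([ 549.6, -187.6]), array([173.5, 117.3]), np.float64(89.1)] z [0.0836 0.0858 0.0888]
side can top [array([563.5, -47.6]), array([60.1, 78.9]), np.float64(88.3)] z 0.1425 plane [-0.003 -0.047  0.142]
both [array([ 500.4, -193. ]), array([160.5,  28.2]), np.float64(76.4)] z [0.0836 0.0874 0.0899]
```

View pics/d1.png

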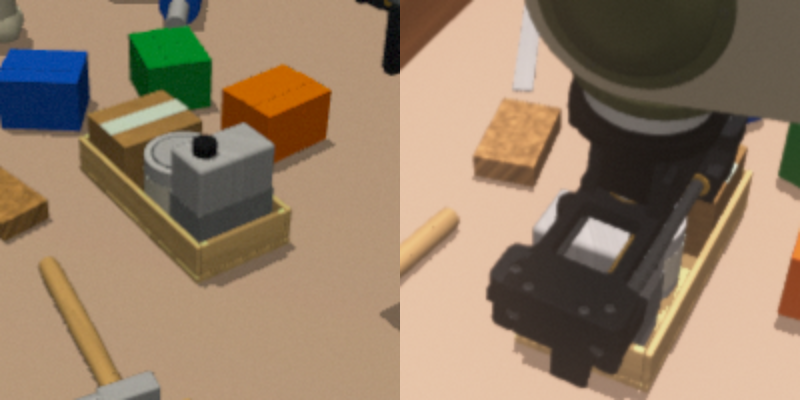

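The picture shows the carton, tin and can (left view (145,120), (170,160), (225,175)) all standing in the tray, and the gripper clear of them.

```bash
python3 -c "
from rig import r
print(r.finish_job())"
```

```text
the job is handed in; nothing more can be done
None
```

I pushed the tin, and the carton through it, to the tray's −y end with the closed fingers. That left one gap of about 68–69 mm. I then gripped the can across its 60 mm side, lowered it until it touched the floor (the wrist force rose to about 38 N), let go and moved clear. The job went in at about 16 s; it reports no verdict.

**Last checks**
- **Can:** the scene camera put its top centre at about (0.555, −0.046) m, roughly 5 mm off the tray's long centre line. Its top was at 0.141–0.1425 m, against 0.143 m expected on the tray floor, and tilted about 1°.
- **Carton and tin:** tops at 0.084–0.090 m, against 0.088 m expected, so they look flat and untipped.
- **Bystanders:** I did not measure the hammer, brush and cork block again at the end, but the arm never went near them.

**Checks that disagreed**
- The side camera gave a 0.047 slope on the can's top. The arm blocked much of that view, so I relied on the scene camera.
- The tool drifted to about 4° of tilt over the short moves. The can still settled upright.

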